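# Unlock the folding stay and close the test enclosure

## Robot

A 6-joint arm with a two-finger parallel gripper is mounted at the origin on the work surface. World frame = base frame: x ahead of the robot, y to its left, z up, the work surface at z = 0. Lengths are in m, angles in rad, forces in N, time in s.
With the tool pointing down it reaches from about 0.425 to 0.95 m from the base axis. Payload 3.5 kg.
Tool frame: the origin (TCP) lies between the finger pads; the fingertips stand 22 mm ahead of it and the grasp point (between the pads) lies 3 mm ahead of it (ctrl.nose_length is the z of the fingertips in the tool frame, in m); z points along the fingers, y is the line along which they close (so a half turn about z gives the same grasp; the last joint's range is limited). The gripper opens to 85 mm and grips with 20 to 120 N. Pads are 22 mm wide; open, the fingers measure 114 mm over their backs; the gripper's body (76 mm by 85 mm) begins 54 mm behind the grasp point. The pads swing forward as they close: fully open they stand 13 mm farther back than shut.
Start: joints at [-1.324, 0.286, 1.577, -0, 1.279, -0.15], TCP at [0.261, -0.623, 0.253] pointing down, gripper open.
Joint ranges: [-2.77, 2.77], [-0.9, 2.22], [0.21, 2.48], [-1.53, 4.67], [0.24, 2.81], [-2.84, 2.84]. Speed limits (rad/s): [2.79, 2.79, 3.14, 3.14, 3.14, 3.14].

## Interface

Orientations are given as a unit quaternion [x, y, z, w].
In Python, from plant import ctrl gives the robot as it stands. The module is installed in compiled form; this text tells all that it offers.
- The arm moves only by the tool send_rows, never from a script. Its argument "rows" is text: rows parted by semicolons, each of 7 numbers parted by spaces: the turn, a rotation vector about the tool's x, y, z in degrees, then the shift along the tool's x, y, z in mm, then the opening, from -1 (shut) to 1 (fully open). A call has 1 to 8 rows; each row is the pose to reach, as a shift and turn from the pose commanded when the call began, along the tool's axes at that moment; what a row does not reach only later rows make up. A row lasts 1/8 s, in which the tool goes at most 62.5 mm and 10.7 degrees, less where a joint would pass 70% of its speed; a pose out of reach is approached as far as the arm can. A call with a gripper value outside its range is refused whole. The fingers move at their own pace and stop on an object; "grip_force" is the grip in N (left out, the last holds). Time passes only in rows, so rows that repeat a pose let the fingers close. It gives the time, the measured TCP pose, the force, the opening and the grip force at its end, in the units of the state.
- ctrl.get_state(): the state, without advancing time (a new reading comes with each control period).
- ctrl.read_camera(name): name is "side" or "top" or "wrist"; returns a dict with "color" (480x640x3 uint8, red, green, blue), "fx", "fy", "cx", "cy" (pixels), "extrinsics" (4x4, takes a point from world to camera coordinates). Camera axes: x right, y down, z forward; pixel columns grow to the right and rows downward; lengths in m; the calibration is good to about 2 mm. A picture is of the moment at which its call begins. There is no depth.
- ctrl.sign_off(): hands the job in; it is judged then, once.
Trained networks look in a picture, given as the dict that the camera call returned (one of the last four; its "shot" number tells which), for a name from the list of things; names that differ only in an ending like _2 or _b are one class to them, and where a whole thing is asked for, a point or a joint stands for the part that bears it (a point fixed in the world has none). Each returns a list of dicts, best first, with "p" (0 to 1); they miss things now and then, are a little off and sometimes report something else, mostly with a low value. They report only what shows in the picture. A call takes as long as a camera call.
- ctrl.look_for(picture, target): "position" ([x, y, z] in m, in the coordinates of the camera as it stood for that picture, good to about 4 mm: the middle of the surface that is visible of it).
The state is a dict: "time": time; "qpos": joint angles; "dq": joint speeds; "joint_efforts": joint torques, N m; "eef_pos": TCP position; "tcp_rot": TCP orientation; "contact_force": force on the tool from outside, world axes, zero at the start; "wrist_torque": the same for the moment, N m; "opening": opening from 0.0 (shut) to 1.0 (fully open); "finger_force": force on a finger pad.
Only numpy, scipy, OpenCV 4.12 (cv2) and the standard library are available. Lean on these libraries where they do the work, as an engineer would, in place of code of your own. Each camera call takes 0.05 s, during which the arm holds its last target. There are 200 camera calls.

## Task

The lid of the grey test enclosure is propped open by its folding stay. Gently lift the stay's knee by its finger pin until it is well past centre and unlocked, with the lid still standing open; then ease the lid down until you feel it resting on its rubber buffers. Do not bend the stay, let the lid drop or lean on it, and leave everything else on the bench and in the box where it is.

Things in the scene. Friction and masses are not known exactly. Their poses are not given: they have to be found in the camera images.
- case: base of a bench test enclosure: open box of grey painted steel, 250 mm deep (own x) by 300 mm wide (own y) by 65 mm high, walls 6 mm, fixed. Origin at the centre of its underside; own z up, own -x out of its front (handle side), +x to its hinge side, +y to the end wall that carries the stay. Two rubber buffers, 14 mm across, stand on the front rim at x = -112, y = +-110 mm
- lid: deep lid, a grey steel tray 250 x 300 mm and 50 mm deep, open side down, 0.77 to 0.99 kg. Origin on the hinge line in the middle of the rear rim, at x = +125, z = 65 mm in the base's frame; own y along the hinge (as the base's y), own -x from the hinge to the lid's front edge, own z out of its top
- lid_hinge (a joint): opening angle of the lid in rad: 0 level with the base's rim, 1.13 propped at the start, 1.15 at most (stay straight). The buffers that it lands on are screwed out by hand, tops 2 to 15 mm above the rim, so resting it reads 0.01 to 0.065. Unlocked, the stay's stiffness holds the lid only down to about 0.95; lower, it falls shut unless held
- handle (a point): middle of the lid's handle: round aluminium bar, 12 mm diameter, 130 mm long along the lid's y, on two end posts, its axis 46 mm in front of the lid's front wall (40 mm clear for a finger behind it); at x = -296, z = +32 mm in the lid's frame
- hinge (a point): point on the hinge line, in the middle of its width: the lid and its handle turn about the y axis through it
- lower_arm: lower arm of the folding stay: steel strap 14 x 3 mm, 60 mm from its pivot on the base's end wall (origin; x = -40, y = +131, z = 45 mm in the base's frame) to the knee; own x along the arm from pivot to knee, own y as the base's y
- upper_arm: upper arm of the stay: steel strap 14 x 3 mm, 126 mm from its pivot in the lid (origin; x = -100, y = +131, z = +20 mm in the lid's frame) to the knee; own x along the arm to the knee
- knee (a point): grip point of the finger pin at the stay's knee: round steel pin, 12 mm diameter, 42 mm long, standing out along the base's -y towards the middle of the box, with a 16 mm black end cap; the point is on its axis, 26 mm from the stay's plane. Part of the lower arm: it moves only on a circle of 60 mm radius about stay_foot. Propped, it is 74 mm above the bench, 113 mm in front of the hinge line
- bracket_flex (a joint): give of the sheet-steel bracket that carries the lower arm's pivot, in m, along the straight stay, upwards positive: springy, 12 N for each mm, 0 when free. More than 1.4 mm (17 N along the stay, from the pin, or from pushing the lid down while the stay is locked or barely past straight) bends it for good; pushing the pin round its circle does not load it
- stay_foot (a point): pivot of the lower arm on the end wall of the base, the centre of the knee's circle
- stay (a joint): turn of the lower arm about its pivot, rad: 0 on its stop, locked; 0.19 dead straight; above that unlocked, from 0.45 on the lid folds it easily. Grows as the knee goes up and to the front of the box. Stiff: some 6 N on the pin, square to the arm, moves it. Left alone it keeps its place up to about 0.85; further, the lid's weight folds it. About 2.3 with the lid shut
- board: green circuit board 75 x 55 mm lying in the enclosure (bystander)
- spool: grey wire spool, 56 mm diameter, 32 mm high, standing in the enclosure (bystander)
- screwdriver: screwdriver lying on the bench in front of the enclosure (bystander)
- tape_measure: tape measure 70 x 34 x 62 mm (bystander)
- meter: hand-held multimeter 150 x 78 x 34 mm (bystander)
- spray_can: aluminium spray can, 52 mm diameter, 160 mm high (bystander)
- carton: open cardboard box 170 x 120 x 120 mm (bystander)
- bezel: white plastic frame 110 x 100 x 12 mm (bystander)

How it is judged:
On the way:
1. the stay's knee has been lifted well past centre (lower arm past 0.45 rad) while the lid still stands open (above 0.85 rad) (value of joint stay above 0.45 rad and value of joint lid_hinge above 0.85 rad), for 0.3 s.
At the end, for the whole second after the job is handed in: the lid is down on its buffers (lid angle under 0.08 rad), the stay folded away inside (lower arm past 2.1 rad), the lid at rest (value of joint lid_hinge below 0.08 rad and velocity of joint lid_hinge between -0.03 and 0.03 rad/s and value of joint stay above 2.1 rad); the robot touches nothing.
It fails at once if the stay is bent: its bracket gives by more than 1.4 mm (value of joint bracket_flex above 0.0014 m or value of joint bracket_flex below -0.0014 m).
It fails at once if the lid is let drop: unlocked, it falls faster than 0.7 rad/s (value of joint stay above 0.19 rad and velocity of joint lid_hinge below -0.7 rad/s).
It fails at once if the lid is leaned on: it presses on its buffers with more than 30 N (contact force between lid and case above 30 N).
It fails at once if something else on the bench or in the box is moved by more than 30 mm (distance of any of board, spool, screwdriver, tape_measure, meter, spray_can, carton, bezel from where it was at the start of the episode above 0.03 m).
It also fails if it takes over 72 s, if anything falls off the work surface, if the arm or the gripper's body presses on something with over 40 N, if the wrist force passes 120 N, or if a joint passes its speed limit or range.

## Working session

There is one attempt and no reset: what is moved stays moved. The work goes in short steps, Python scripts to look and compute and a tool call to move; the robot and the scene stay as the last step left them, time stands still between calls to the robot, and variables do not carry over. Pictures are saved under pics/ and viewed, at most 10 in all, crops included, and the job is handed in when it is done.

Besides the shell and the picture viewer there is one more tool, called after "Call:" by a JSON object that holds its "method" and its "body". send_rows: Moves the arm, as the interface text tells. Its arguments: {"type":"object","properties":{"rows":{"type":"string"},"grip_force":{"type":"number"}},"required":["rows"]}

```bash
mkdir -p pics; cat > h.py <<'E'
from plant import ctrl
import numpy as np, cv2
from scipy.spatial.transform import Rotation as R
def w(pic,p):
    E=np.array(pic["extrinsics"]); return E[:3,:3].T@(np.array(p)-E[:3,3])
def proj(pic,p):
    E=np.array(pic["extrinsics"]); c=E[:3,:3]@np.array(p)+E[:3,3]
    return np.array([pic["fx"]*c[0]/c[2]+pic["cx"],pic["fy"]*c[1]/c[2]+pic["cy"]])
def look(pic,names):
    for n in names:
        for d in ctrl.look_for(pic,n)[:2]:
            q=w(pic,d["position"]); print(n,round(d["p"],2),q.round(3),proj(pic,q).round(0))
def save(pic,f): cv2.imwrite("pics/"+f,pic["color"][:,:,::-1])
E
python3 - <<'E'
from h import *
s=ctrl.get_state(); print(s)
for c in("side","top"):
    p=ctrl.read_camera(c); save(p,c+"0.png"); print(c,np.array(p["extrinsics"]).round(3).tolist(),p["fx"])
    look(p,["case","lid","handle","knee","hinge","stay_foot","lower_arm","upper_arm","screwdriver","spool","board","spray_can","carton","meter","tape_measure","bezel"])
E
```

```text
{'time': 0.0, 'qpos': array([-1.32400829e+00,  2.87191504e-01,  1.57818352e+00,  2.45822331e-05,
        1.27865158e+00, -1.49965614e-01]), 'dq': array([-4.35294074e-05,  3.24071583e-04,  1.77818625e-03,  4.44060378e-04,
        9.29171154e-04,  7.34133765e-04]), 'joint_efforts': array([-3.66868016e-04, -4.05980337e+01, -2.92626697e+01, -2.04545831e-04,
        5.88722483e-03,  8.82377776e-06]), 'eef_pos': array([ 0.26073846, -0.6219367 ,  0.25192639]), 'tcp_rot': array([ 9.80387736e-01,  1.97074622e-01, -4.71399797e-05, -1.21611806e-03]), 'contact_force': array([0.20553352, 0.02754199, 0.05326646]), 'wrist_torque': array([0.015081  , 0.01385165, 0.07120065]), 'finger_force': 0.0, 'opening': 0.9971037100884937}
side [[0.981, 0.194, -0.01, -0.503], [0.125, -0.672, -0.73, 0.082], [-0.148, 0.715, -0.684, 1.517], [0.0, 0.0, 0.0, 1.0]] 488.2913888365926
case 0.86 [ 0.565 -0.058  0.051] [337. 291.]
case 0.34 [ 0.527 -0.158  0.073] [316. 312.]
lid 0.68 [ 0.512 -0.045  0.279] [318. 224.]
handle 0.93 [ 0.515 -0.049  0.279] [319. 225.]
knee 0.6 [ 0.529 -0.154  0.072] [317. 311.]
knee 0.26 [ 0.
[... 993 characters left out ...]
 [0.0, 0.0, 0.0, 1.0]] 453.34695564007393
case 0.84 [ 0.55  -0.035  0.197] [321. 225.]
lid 0.8 [ 0.51  -0.01   0.259] [310. 239.]
handle 0.93 [ 0.51  -0.008  0.264] [309. 239.]
handle 0.59 [ 0.53  -0.323  0.027] [424. 242.]
hinge 0.89 [ 0.511 -0.011  0.26 ] [310. 239.]
screwdriver 0.75 [ 0.525 -0.323  0.025] [424. 244.]
spray_can 0.79 [0.353 0.413 0.146] [129. 306.]
spray_can 0.72 [ 0.363 -0.446  0.033] [471. 305.]
carton 0.83 [ 0.644 -0.466  0.041] [478. 200.]
meter 0.98 [ 0.365 -0.445  0.034] [471. 304.]
meter 0.49 [ 0.511 -0.01   0.258] [310. 238.]
tape_measure 0.63 [0.694 0.381 0.06 ] [160. 173.]
tape_measure 0.48 [0.508 0.406 0.011] [153. 245.]
bezel 0.66 [0.504 0.407 0.012] [153. 246.]
```

View pics/side0.png

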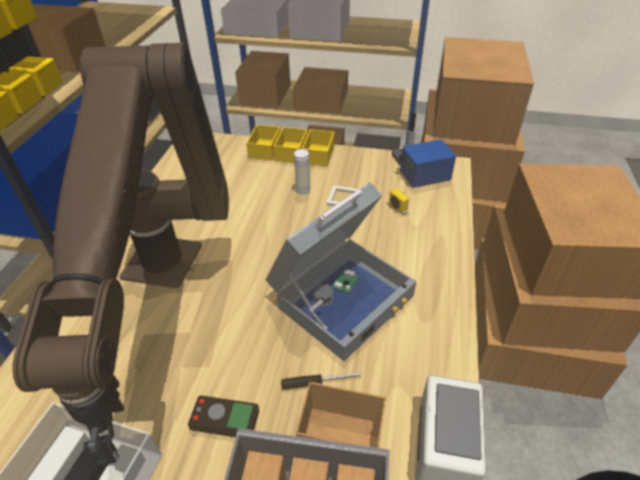

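View pics/top0.png

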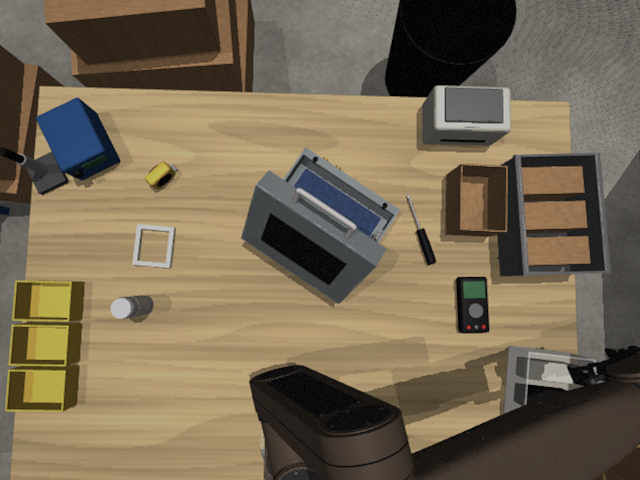

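The pictures show the case rotated, with its front facing away from the robot (top image: front rim from (308,152) to (398,210)). The stay is at the right-hand end (side image: knee near (317,310)) and the handle is at about (325,208) in top. I'll zoom in so I can fit the pose.

```bash
python3 - <<'E'
import cv2
a=cv2.imread("pics/top0.png")[140:310,235:415]; b=cv2.imread("pics/side0.png")[180:360,260:420]
cv2.imwrite("pics/topz.png",cv2.resize(a,None,fx=3.5,fy=3.5,interpolation=cv2.INTER_CUBIC)[:600])
cv2.imwrite("pics/sidez.png",cv2.resize(b,None,fx=3.33333,fy=3.33333,interpolation=cv2.INTER_CUBIC)[:600])
E
```

```text
(no output)
```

View pics/topz.png

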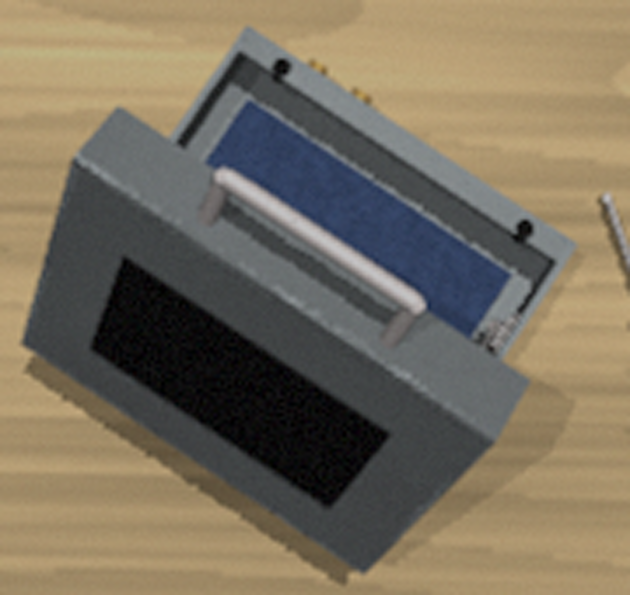

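View pics/sidez.png

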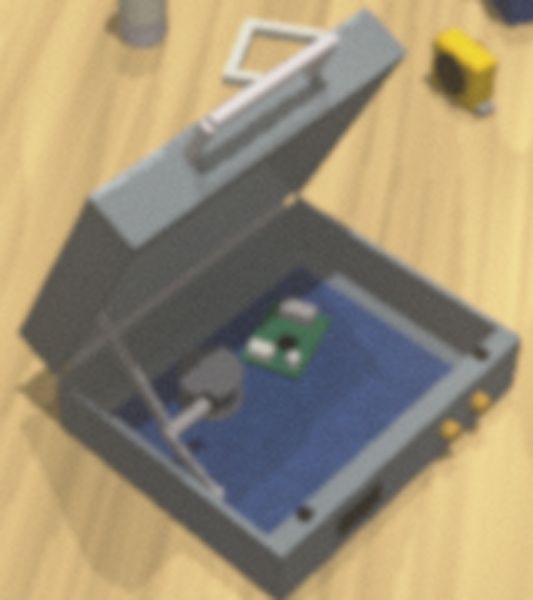

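```bash
cat > fit.py <<'E'
from h import *
from scipy.optimize import least_squares
B=lambda x,y,z:("b",(x,y,z)); L=lambda x,y,z:("l",(x,y,z))
T=[(248,28,B(-125,-150,65)),(575,243,B(-125,150,65)),(75,160,L(-250,-150,50)),(492,440,L(-250,150,50)),(120,107,L(-250,-150,0)),(528,380,L(-250,150,0)),(25,345,L(0,-150,50)),(362,572,L(0,150,50)),(222,177,L(-296,-65,32)),(420,305,L(-296,65,32)),(282,67,B(-112,-110,72)),(524,230,B(-112,110,72))]
S=[(283,555,B(-125,150,65)),(518,342,B(-125,-150,65)),(133,247,L(-250,150,0)),(93,198,L(-250,150,50)),(20,330,L(0,150,50)),(405,50,L(-250,-150,0)),(365,10,L(-250,-150,50)),(205,127,L(-296,65,32)),(333,42,L(-296,-65,32)),(304,512,B(-112,110,72)),(480,353,B(-112,-110,72))]
def l2b(p,th):
    x,y,z=p;c,s=np.cos(th),np.sin(th)
    return np.array([125+x*c+z*s,y,65-x*s+z*c])
def b2w(p,v):
    c,s=np.cos(v[2]),np.sin(v[2]);x,y,z=np.array(p)/1000
    return np.array([v[0]+c*x-s*y,v[1]+s*x+c*y,z])
def pos(k,v): return b2w(k[1] if k[0]=="b" else l2b(k[1],v[3]),v)
if __name__=="__main__":
    top=ctrl.read_camera("top");side=ctrl.read_camera("side")
    def res(v):
        r=[]
        for pic,P,sc,o in((top,T,3.5,(235,140)),(side,S,3.33333,(260,180))):
            for a,b,k in P: r+=list(proj(pic,pos(k,v))-np.array([a/sc+o[0],b/sc+o[1]]))
        return np.array(r)
    f=least_squares(res,[0.56,-0.05,2.57,1.13],loss="soft_l1")
    print(f.x.round(4)); print(res(f.x).reshape(-1,2).round(1).tolist())
    np.save("pose.npy",f.x); v=f.x
    for n,k in dict(knee=B(12,105,74),foot=B(-40,131,45),handle=L(-296,0,32),hinge=L(0,0,0)).items(): print(n,pos(k,v).round(4))
    print("pin side px zoom",[((proj(side,b2w(p,v))-(260,180))*3.3333).round(0) for p in((12,131,74),(12,89,74))])
    s=ctrl.get_state();print(R.from_quat(s["tcp_rot"]).as_matrix().round(3))
E
python3 fit.py
```

```text
[ 0.5878 -0.0549  2.5664  1.1263]
[[-0.5, -1.9], [0.7, -0.2], [-1.0, -1.6], [0.9, -0.3], [-0.7, -1.6], [0.6, -0.7], [-1.8, -1.2], [0.1, 0.3], [0.8, -1.1], [-1.5, -1.3], [-0.3, -1.4], [0.4, -1.3], [-2.6, 1.3], [-0.2, -1.1], [-1.6, 1.0], [-3.5, -0.4], [-2.8, 0.9], [-0.4, 0.8], [-1.1, -0.9], [-0.5, -0.6], [-2.0, -0.3], [-1.9, -0.3], [-1.1, -0.7]]
knee [ 0.5207 -0.1364  0.074 ]
foot [ 0.5501 -0.1865  0.045 ]
handle [ 0.5655 -0.0404  0.346 ]
hinge [0.483  0.0131 0.065 ]
pin side px zoom [array([162., 435.]), array([200., 405.])]
[[ 0.922  0.386 -0.   ]
 [ 0.386 -0.922  0.   ]
 [-0.    -0.    -1.   ]]
```

```bash
cat >> h.py <<'E'
def Rt(t):  # tool orientation: leaning t deg to the case's front, y to case front
    v=np.load("pose.npy");t=np.radians(t);c,s=np.cos(v[2]),np.sin(v[2])
    X=np.array([c,s,0]);Y=np.array([-s,c,0]);Z=np.array([0,0,1.])
    z=np.sin(t)*X-np.cos(t)*Z; x=-Y; return np.c_[x,np.cross(z,x),z]
def goal(p,t,cur=None):
    s=ctrl.get_state(); p0,R0=(s["eef_pos"],R.from_quat(s["tcp_rot"]).as_matrix()) if cur is None else cur
    rv=np.degrees(R.from_matrix(R0.T@Rt(t)).as_rotvec()); d=1000*R0.T@(np.array(p)-p0)
    print("rot",rv.round(1),"shift",d.round(1)); return rv,d
E
python3 -c "
from h import *
goal([.68,-.30,.32],25)"
```

```text
rot [ 24.2  -7.5 -33.8] shift [ 511.2 -135.5  -66.7]
```

Call:
{"method": "send_rows", "body": {"rows": "2.4 -0.7 -3.4 51 -14 -7 0; 4.8 -1.5 -6.8 102 -27 -13 0; 7.3 -2.2 -10.1 153 -41 -20 0; 9.7 -3 -13.5 205 -54 -27 0; 12.1 -3.7 -16.9 256 -68 -33 0; 14.5 -4.5 -20.3 307 -81 -40 0; 16.9 -5.2 -23.7 358 -95 -47 0; 19.4 -6 -27 409 -108 -53 0"}}

```text
time: 2.8
eef_pos: [0.5977, -0.3638, 0.3069]
tcp_rot: [0.892, 0.417, -0.084, -0.154]
contact_force: [-0.4, -0.8, 0.6]
opening: 0.499
finger_force: 0.0
```

```bash
python3 -c "
from h import *
goal([.68,-.30,.32],25); print(ctrl.get_state()['qpos'].round(2))"
```

```text
rot [ 4.8 -1.4 -6.7] shift [101.3  16.1 -22.2]
[-0.69  0.49  1.24 -0.02  1.76  0.01]
```

```bash
python3 -c "
from h import *
k=np.array([.5207,-.1364,.074]); goal(k-.17*Rt(25)[:,2],25); print(Rt(25).round(3))"
```

```text
rot [ 4.8 -1.4 -6.7] shift [136.  -98.8 117. ]
[[ 0.544  0.76  -0.355]
 [ 0.839 -0.493  0.23 ]
 [-0.    -0.423 -0.906]]
```

Call:
{"method": "send_rows", "body": {"rows": "2.4 -0.7 -3.4 50 8 -11 0; 4.8 -1.4 -6.7 95 0 0 0; 4.8 -1.4 -6.7 110 -25 30 0; 4.8 -1.4 -6.7 120 -50 60 0; 4.8 -1.4 -6.7 130 -80 90 0; 4.8 -1.4 -6.7 136 -99 117 0; 4.8 -1.4 -6.7 136 -99 117 0"}}

```text
time: 3.68
eef_pos: [0.5784, -0.1746, 0.2257]
tcp_rot: [0.857, 0.466, -0.104, -0.192]
contact_force: [0.0, -0.7, 0.0]
opening: 0.498
finger_force: 0.0
```

```bash
python3 - <<'E'
from h import *
p=ctrl.read_camera("wrist"); save(p,"w1.png"); look(p,["knee","lower_arm","upper_arm","stay_foot"])
from fit import *; v=np.load("pose.npy")
for q in((12,131,74),(12,105,74),(12,89,74),(-40,131,45)): print(proj(p,b2w(q,v)).round(0))
print(ctrl.get_state()['qpos'].round(2))
E
```

```text
knee 0.71 [ 0.529 -0.149  0.075] [336. 234.]
lower_arm 0.58 [ 0.524 -0.15   0.075] [331. 238.]
upper_arm 0.78 [ 0.471 -0.124  0.128] [222. 258.]
stay_foot 0.75 [ 0.527 -0.15   0.075] [334. 236.]
stay_foot 0.37 [ 0.47  -0.126  0.13 ] [220. 261.]
[319. 257.]
[319. 224.]
[319. 203.]
[396. 255.]
[-0.48  0.38  1.55  0.04  1.65  0.09]
```

View pics/w1.png

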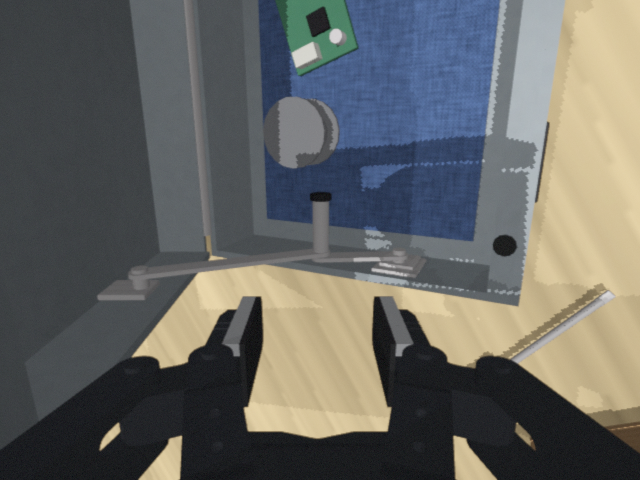

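The wrist view shows the pin from (321,252) to its cap at (320,195). The model predicted it within about 7 px (5 mm) along the pin axis and 1 mm across it. The stay, the foot at about (400,257) and the buffer at (505,245) are visible too. I'll refine the pose with these points.

```bash
python3 - <<'E'
from fit import *
top=ctrl.read_camera("top");side=ctrl.read_camera("side");wr=ctrl.read_camera("wrist")
W=[(321,253,B(12,131,74)),(320,194,B(12,89,74)),(505,245,B(-112,110,73)),(522,303,B(-125,150,65)),(138,272,L(-100,131,20))]
def res(u):
    v=u[:4]; r=[]
    for pic,P,sc,o,wt,d in((top,T,3.5,(235,140),.6,u[4:6]),(side,S,3.33333,(260,180),.6,u[6:8])):
        for a,b,k in P: r+=list(wt*(proj(pic,pos(k,v))+d-np.array([a/sc+o[0],b/sc+o[1]])))
    for a,b,k in W: r+=list(.6*(proj(wr,pos(k,v))-np.array([a,b])))
    return np.array(list(r)+list(u[4:]))
f=least_squares(res,[.5878,-.0549,2.566,1.126,0,0,0,0],loss="soft_l1",x_scale=[.1,.1,1,1,10,10,10,10])
print(f.x.round(4)); print(res(f.x)[:-4].reshape(-1,2).round(1).tolist())
v=f.x[:4];np.save("pose.npy",v)
k=b2w((12,105,74),v);print("knee",k,"handle",pos(L(-296,0,32),v))
for b in(.063,.003): goal(k-b*Rt(25)[:,2],25)
E
```

```text
[ 0.5941 -0.0555  2.5664  1.1372  0.1504  2.9415 -0.2781  0.0068]
[[-0.0, -0.7], [0.6, 0.2], [-0.7, -0.4], [0.4, 0.4], [-0.5, -0.5], [0.3, 0.2], [-0.8, -0.4], [0.3, 0.5], [0.3, -0.1], [-1.1, -0.2], [0.0, -0.5], [0.4, -0.5], [-0.2, 1.1], [1.1, -0.4], [-0.0, 0.4], [-1.2, -0.4], [-0.6, 0.9], [0.6, 0.3], [0.1, -0.7], [0.5, -0.6], [-0.4, -0.4], [0.2, 0.2], [0.5, -0.1], [0.4, -0.8], [1.0, 1.9], [-1.0, -0.3], [-2.8, -0.7], [2.0, 0.6]]
knee [ 0.52690328 -0.13706387  0.074     ] handle [ 0.56917762 -0.0393359   0.34705615]
rot [ 0.1 -0.1 -0.1] shift [  4.3   4.3 105. ]
rot [ 0.1 -0.1 -0.1] shift [  4.2   4.2 165. ]
```

Call:
{"method": "send_rows", "body": {"rows": "0 0 0 1 1 20 0; 0 0 0 2 2 45 0; 0 0 0 4 3 70 0; 0 0 0 4 3 95 0; 0 0 0 4 3 105 0; 0 0 0 4 3 105 0"}}

```text
time: 4.82
eef_pos: [0.5466, -0.1499, 0.1301]
tcp_rot: [0.858, 0.466, -0.103, -0.191]
contact_force: [-0.3, -0.2, 0.1]
opening: 0.499
finger_force: 0.0
```

```bash
python3 - <<'E'
from h import *
from fit import *
p=ctrl.read_camera("wrist"); save(p,"w2.png"); look(p,["knee","lower_arm"])
v=np.load("pose.npy"); print(ctrl.get_state()["eef_pos"])
for q in((12,131,74),(12,105,74),(12,89,74),(-40,131,45)): print(proj(p,b2w(q,v)).round(0))
k=b2w((12,105,74),v); goal(k-.003*Rt(25)[:,2],25)
E
```

```text
knee 0.96 [ 0.526 -0.144  0.081] [321. 297.]
knee 0.45 [ 0.432 -0.044  0.098] [ 87. 211.]
lower_arm 0.91 [ 0.524 -0.146  0.077] [324. 298.]
[ 0.54817928 -0.15081616  0.13213581]
[321. 325.]
[321. 278.]
[321. 246.]
[436. 321.]
rot [ 0.2 -0.1 -0.1] shift [-0.1  1.4 60.4]
```

View pics/w2.png

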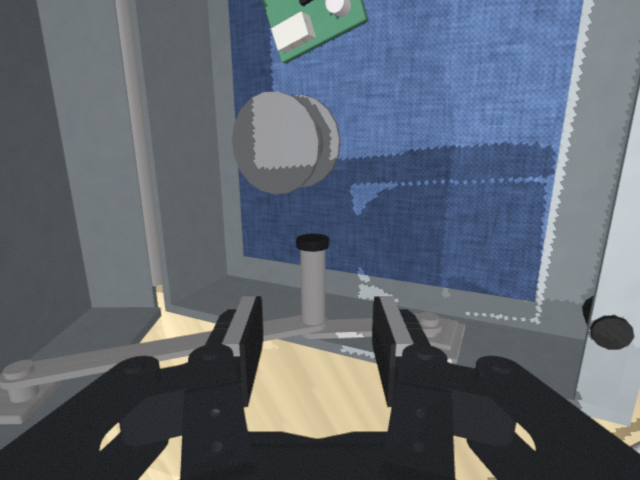

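```bash
python3 - <<'E'
from h import *
p=ctrl.read_camera("wrist"); E2=np.array(p["extrinsics"]); s=ctrl.get_state(); print(s["eef_pos"].round(4))
R0=R.from_quat(s["tcp_rot"]).as_matrix()
d=R0@np.array([4,3,105])/1000  # view1 camera centre = view2 - d
E1=E2.copy(); E1[:3,3]=E2[:3,3]+E2[:3,:3]@d
K=np.array([[p["fx"],0,p["cx"]],[0,p["fy"],p["cy"]],[0,0,1]]);print(p["fx"])
a=np.array([[321,252.],[320,198]]).T;b=np.array([[313,325.],[313,241]]).T
X=cv2.triangulatePoints(K@E1[:3],K@E2[:3],a,b);X=(X[:3]/X[3]).T;print(X.round(4))
x=X.mean(0)
for q in X: print("tool",(1000*R0.T@(q-s["eef_pos"])).round(1))
for z in (.07,.074,.08):  # view-2 ray at assumed height
    for px in b.T:
        r=E2[:3,:3].T@np.linalg.solve(K,[*px,1]); c=-E2[:3,:3].T@E2[:3,3]; q=c+r*(z-c[2])/r[2]; print(z,q.round(4),"tool",(1000*R0.T@(q-s["eef_pos"])).round(1))
E
```

```text
[ 0.5482 -0.1508  0.1322]
399.94895470705353
[[ 0.5149 -0.1574  0.0809]
 [ 0.5256 -0.1212  0.0586]]
tool [-23.7  -0.6  56.8]
tool [12.4 -0.9 81.5]
0.07 [ 0.506  -0.1595  0.07  ] tool [-30.4  -1.7  69.3]
0.07 [ 0.5315 -0.1206  0.07  ] tool [16.1 -1.5 69.3]
0.074 [ 0.5089 -0.1586  0.074 ] tool [-28.   -1.6  64.9]
0.074 [ 0.5338 -0.1206  0.074 ] tool [17.5 -1.5 64.9]
0.08 [ 0.5133 -0.1571  0.08  ] tool [-24.4  -1.6  58.2]
0.08 [ 0.5373 -0.1205  0.08  ] tool [19.4 -1.4 58.2]
```

The pin is at (313,241)–(313,325), so 1.5 mm towards tool −y and about 60 mm ahead. I'll advance with the fingers open, then close in steps and watch the force.

Call:
{"method": "send_rows", "body": {"rows": "0 0 0 0 -1.5 15 0; 0 0 0 0 -1.5 30 0; 0 0 0 0 -1.5 45 0; 0 0 0 0 -1.5 55 0; 0 0 0 0 -1.5 57 -0.2; 0 0 0 0 -1.5 57 -0.35; 0 0 0 0 -1.5 57 -0.5; 0 0 0 0 -1.5 57 -0.5", "grip_force": 20}}

```text
time: 6.02
eef_pos: [0.5266, -0.1367, 0.0806]
tcp_rot: [0.858, 0.466, -0.102, -0.19]
contact_force: [0.6, 0.7, 0.2]
opening: 0.251
finger_force: 0.0
```

```bash
python3 - <<'E'
from h import *
p=ctrl.read_camera("wrist"); save(p,"w3.png");s=ctrl.get_state();print(s)
look(p,["knee"])
E
```

```text
{'time': 6.075, 'qpos': array([-0.46157078,  0.41897596,  1.79140204,  0.05058838,  1.3632022 ,
        0.09371007]), 'dq': array([-3.22364736e-04,  2.02670694e-03,  2.33343086e-03, -2.03711402e-03,
        5.41438614e-05,  1.64377848e-03]), 'joint_efforts': array([ 2.58988012e-01, -3.94441617e+01, -2.27387238e+01,  3.59123200e-02,
        9.31312367e-01, -5.80651644e-06]), 'eef_pos': array([ 0.52652046, -0.13664036,  0.08056171]), 'tcp_rot': array([ 0.85831391,  0.46568523, -0.10222388, -0.18969656]), 'contact_force': array([-0.49229844, -0.58559184, -0.21541614]), 'wrist_torque': array([-0.10534831, -0.19344429, -0.02223553]), 'finger_force': 0.0, 'opening': 0.25100860242206846}
knee 0.59 [ 0.523 -0.14   0.078] [316. 350.]
```

View pics/w3.png

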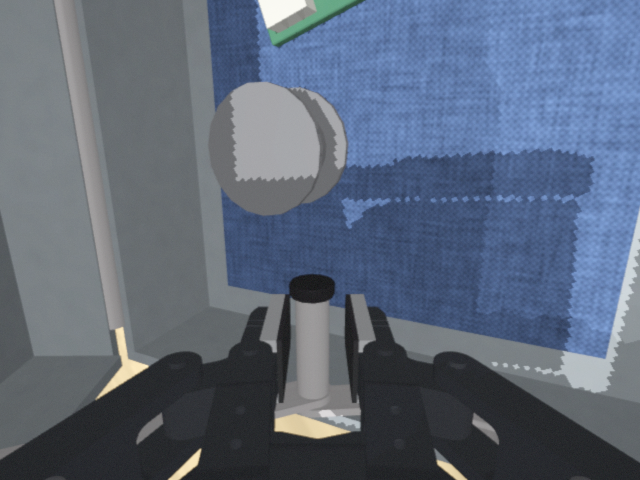

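The fingers straddle the pin: pin centre at column 312.5, pads at about 290 and 345. The pin is therefore 2 mm off centre towards tool −y. I'll centre on it, then close gently.

Call:
{"method": "send_rows", "body": {"rows": "0 0 0 0 -1 0 -0.5; 0 0 0 0 -2 0 -0.55; 0 0 0 0 -2 0 -0.6; 0 0 0 0 -2 0 -0.63; 0 0 0 0 -2 0 -0.63"}}

```text
time: 6.75
eef_pos: [0.5247, -0.1355, 0.081]
tcp_rot: [0.858, 0.466, -0.102, -0.19]
contact_force: [0.2, -0.1, -0.3]
opening: 0.182
finger_force: 0.0
```

```bash
cat > st.py <<'E'
from h import *
f=[];
s=ctrl.get_state();R0=R.from_quat(s["tcp_rot"]).as_matrix();v=np.load("pose.npy")
c,n=np.cos(v[2]),np.sin(v[2]);Bm=np.c_[[c,n,0],[-n,c,0],[0,0,1]]
print("t",s["time"],"F tool",(R0.T@s["contact_force"]).round(1),"F case",(Bm.T@s["contact_force"]).round(1),"eef case mm",(1000*Bm.T@(s["eef_pos"]-[v[0],v[1],0])).round(1),"open",round(s["opening"],3),"ff",round(s["finger_force"],1))
E
python3 st.py
```

```text
t 6.75 F tool [-0.   0.3  0.1] F case [-0.2  0.  -0.3] eef case mm [ 14.7 104.9  81. ] open 0.182 ff 0.0
```

Call:
{"method": "send_rows", "body": {"rows": "0 0 0 0 0 0 -0.67; 0 0 0 0 0 0 -0.69; 0 0 0 0 0 0 -0.71"}}

```text
time: 7.12
eef_pos: [0.5246, -0.1354, 0.0809]
tcp_rot: [0.858, 0.466, -0.103, -0.19]
contact_force: [-0.2, 0.5, 0.8]
opening: 0.145
finger_force: 0.0
```

```bash
python3 st.py
```

```text
t 7.125 F tool [ 0.3 -0.7 -0.5] F case [ 0.4 -0.3  0.8] eef case mm [ 14.8 104.9  80.9] open 0.145 ff 0.0
```

Opening is 12.3 mm with no contact, so it's well centred. I'll close fully.

Call:
{"method": "send_rows", "body": {"rows": "0 0 0 0 0 0 -0.75; 0 0 0 0 0 0 -0.8; 0 0 0 0 0 0 -0.8", "grip_force": 25}}

```text
time: 7.5
eef_pos: [0.5245, -0.1354, 0.0809]
tcp_rot: [0.858, 0.466, -0.103, -0.19]
contact_force: [0.6, -0.7, 1.9]
opening: 0.126
finger_force: 24.7
```

```bash
python3 st.py
```

```text
t 7.5 F tool [-0.3 -0.  -2.1] F case [-0.8  0.3  1.9] eef case mm [ 14.9 104.9  80.9] open 0.126 ff 24.7
```

```bash
python3 -c "
import numpy as np
t=np.radians(25);a0=np.arctan2(29,52)
for a in np.arange(.0,.66,.04):
    d=60*np.array([np.cos(a0+a)-np.cos(a0),np.sin(a0+a)-np.sin(a0)])
    print(round(a,2),(d@[-np.cos(t),-np.sin(t)]).round(1),(d@[np.sin(t),-np.cos(t)]).round(1))"
```

```text
0.0 0.0 0.0
0.04 0.2 -2.4
0.08 0.5 -4.8
0.12 0.9 -7.1
0.16 1.5 -9.5
0.2 2.1 -11.8
0.24 2.7 -14.1
0.28 3.5 -16.4
0.32 4.4 -18.6
0.36 5.4 -20.8
0.4 6.4 -23.0
0.44 7.5 -25.1
0.48 8.8 -27.1
0.52 10.1 -29.2
0.56 11.4 -31.1
0.6 12.9 -33.0
0.64 14.4 -34.9
```

Call:
{"method": "send_rows", "body": {"rows": "0 0 0 0 0.1 -1.2 -0.8; 0 0 0 0 0.2 -2.4 -0.8; 0 0 0 0 0.3 -3.6 -0.8; 0 0 0 0 0.5 -4.8 -0.8; 0 0 0 0 0.5 -4.8 -0.8"}}

```text
time: 8.12
eef_pos: [0.5262, -0.1366, 0.0843]
tcp_rot: [0.858, 0.466, -0.103, -0.19]
contact_force: [1.9, 0.2, -10.3]
opening: 0.125
finger_force: 24.3
```

```bash
python3 st.py
```

```text
t 8.125 F tool [1.2 5.7 8.7] F case [ -1.4  -1.2 -10.3] eef case mm [ 12.8 105.   84.3] open 0.125 ff 24.3
```

Call:
{"method": "send_rows", "body": {"rows": "0 0 0 0 0.7 -1.1 -0.8; 0 0 0 0 0.9 -2.3 -0.8; 0 0 0 0 1.2 -3.5 -0.8; 0 0 0 0 1.5 -4.7 -0.8; 0 0 0 0 1.5 -4.7 -0.8"}}

```text
time: 8.75
eef_pos: [0.5293, -0.1385, 0.089]
tcp_rot: [0.858, 0.466, -0.103, -0.19]
contact_force: [-1.1, 1.3, -6.1]
opening: 0.127
finger_force: 24.3
```

```bash
python3 st.py
```

```text
t 8.75 F tool [0.5 1.1 6.3] F case [ 1.6 -0.5 -6.1] eef case mm [  9.2 104.9  89. ] open 0.127 ff 24.3
```

Call:
{"method": "send_rows", "body": {"rows": "0 0 0 0 0.3 -1.2 -0.8; 0 0 0 0 0.6 -2.3 -0.8; 0 0 0 0 0.9 -3.5 -0.8; 0 0 0 0 1.2 -4.6 -0.8; 0 0 0 0 1.6 -5.8 -0.8; 0 0 0 0 2.0 -6.9 -0.8; 0 0 0 0 2.0 -6.9 -0.8"}}

```text
time: 9.62
eef_pos: [0.5334, -0.1411, 0.0943]
tcp_rot: [0.858, 0.466, -0.103, -0.19]
contact_force: [-2.9, 2.9, -4.2]
opening: 0.127
finger_force: 24.4
```

```bash
python3 st.py
```

```text
t 9.625 F tool [ 0.9 -1.9  5.5] F case [ 4.  -0.9 -4.2] eef case mm [  4.4 104.9  94.3] open 0.127 ff 24.4
```

Call:
{"method": "send_rows", "body": {"rows": "0 0 0 0 0.5 -1.1 -0.8; 0 0 0 0 0.9 -2.2 -0.8; 0 0 0 0 1.4 -3.3 -0.8; 0 0 0 0 1.9 -4.4 -0.8; 0 0 0 0 2.4 -5.5 -0.8; 0 0 0 0 2.9 -6.6 -0.8; 0 0 0 0 3.5 -7.7 -0.8; 0 0 0 0 4.0 -8.7 -0.8"}}

```text
time: 10.62
eef_pos: [0.5394, -0.1449, 0.1008]
tcp_rot: [0.858, 0.466, -0.103, -0.191]
contact_force: [-4.3, 3.8, -2.7]
opening: 0.129
finger_force: 24.3
```

```bash
python3 st.py
```

```text
t 10.625 F tool [ 0.9 -4.   4.8] F case [ 5.6 -0.9 -2.7] eef case mm [ -2.8 104.8 100.8] open 0.129 ff 24.3
```

Call:
{"method": "send_rows", "body": {"rows": "0 0 0 0 0.6 -1 -0.8; 0 0 0 0 1.3 -2 -0.8; 0 0 0 0 1.9 -3.1 -0.8; 0 0 0 0 2.6 -4.1 -0.8; 0 0 0 0 3.2 -5 -0.8; 0 0 0 0 3.9 -6 -0.8; 0 0 0 0 5.4 -7.9 -0.8; 0 0 0 0 6.2 -8.9 -0.8"}}

```text
time: 11.62
eef_pos: [0.5474, -0.1501, 0.1072]
tcp_rot: [0.858, 0.466, -0.103, -0.191]
contact_force: [-4.3, 4.5, 1.1]
opening: 0.125
finger_force: 24.4
```

```bash
python3 st.py; python3 - <<'E'
from h import *
p=ctrl.read_camera("side");b=p["color"][180:360,260:420]
cv2.imwrite("pics/s2.png",cv2.resize(b,None,fx=3.3333,fy=3.3333,interpolation=cv2.INTER_CUBIC)[:600,:,::-1])
E
```

```text
t 11.625 F tool [ 1.4 -5.9  1.6] F case [ 6.  -1.4  1.1] eef case mm [-12.3 104.8 107.2] open 0.125 ff 24.4
```

View pics/s2.png

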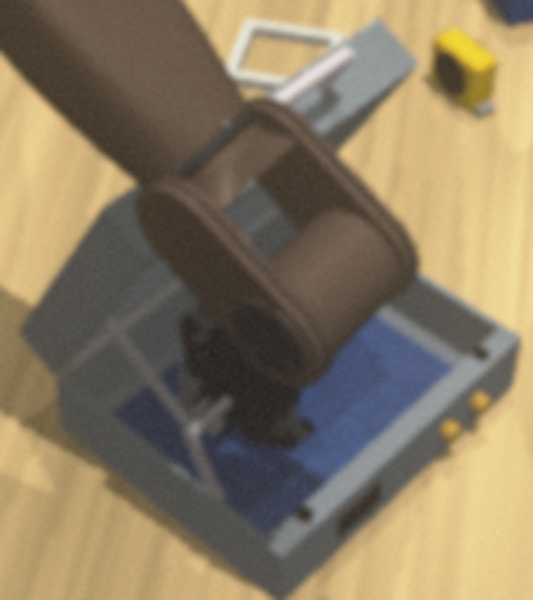

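The side view shows the knee raised (pin near (210,415)), the lower arm steep and the lid still standing open, slightly lower than before. Next I release the pin and retreat along the tool axis.

Call:
{"method": "send_rows", "body": {"rows": "0 0 0 0 0 0 -0.7; 0 0 0 0 0 0 -0.55; 0 0 0 0 0 0 -0.4; 0 0 0 0 0 0 -0.4; 0 0 0 0 0 -20 -0.4; 0 0 0 0 0 -50 -0.2; 0 0 0 0 0 -100 -0.2; 0 0 0 0 0 -150 -0.2"}}

```text
time: 12.68
eef_pos: [0.6012, -0.1855, 0.2445]
tcp_rot: [0.858, 0.466, -0.102, -0.189]
contact_force: [0.3, 0.4, 0.1]
opening: 0.4
finger_force: 0.0
```

```bash
python3 st.py; python3 - <<'E'
from fit import *
from scipy.optimize import brentq
v=np.load("pose.npy")
a0=np.arctan2(29,52)
for a in(.55,.6,.65):
    k=np.array([-40+60*np.cos(a0+a),45+60*np.sin(a0+a)])
    g=lambda th:np.linalg.norm(l2b((-100,131,20),th)[[0,2]]-k)-126
    print(a,[round(t,3) for t in np.arange(0.3,1.2,.05) if g(t)*g(t+.05)<0],brentq(g,.5,1.15))
side=ctrl.read_camera("side");top=ctrl.read_camera("top")
look(side,["handle"])
save(side,"s3.png");save(top,"t3.png")
for th in(1.0,1.04,1.08,1.12):
    print(th,l2b((-296,0,32),th).round(0),[[proj(p,b2w(l2b((-296,y,32),th),v)).round(0).tolist() for y in(65,-65)] for p in(top,side)])
a=cv2.resize(top["color"][150:270,260:400],None,fx=2.85,fy=2.85,interpolation=cv2.INTER_CUBIC)
b=cv2.resize(side["color"][150:270,260:400],None,fx=2.85,fy=2.85,interpolation=cv2.INTER_CUBIC)
cv2.imwrite("pics/ts3.png",np.hstack([a,b])[:,:,::-1])
E
```

```text
t 12.675 F tool [ 0.5  0.  -0.1] F case [-0.1 -0.5  0.1] eef case mm [-76.7 105.2 244.5] open 0.4 ff 0.0
0.55 [np.float64(1.05)] 1.0942155475641202
0.6 [np.float64(1.05)] 1.0785023260841866
0.65 [np.float64(1.05)] 1.0612269800838878
1.0 [ -8.   0. 331.] [[[362.0, 210.0], [309.0, 174.0]], [[334.0, 230.0], [371.0, 204.0]]]
1.04 [  3.   0. 336.] [[[360.0, 214.0], [306.0, 178.0]], [[331.0, 226.0], [368.0, 200.0]]]
1.08 [ 14.   0. 341.] [[[357.0, 218.0], [303.0, 182.0]], [[328.0, 222.0], [364.0, 197.0]]]
1.12 [ 25.   0. 345.] [[[354.0, 222.0], [300.0, 186.0]], [[324.0, 219.0], [361.0, 193.0]]]
```

View pics/ts3.png

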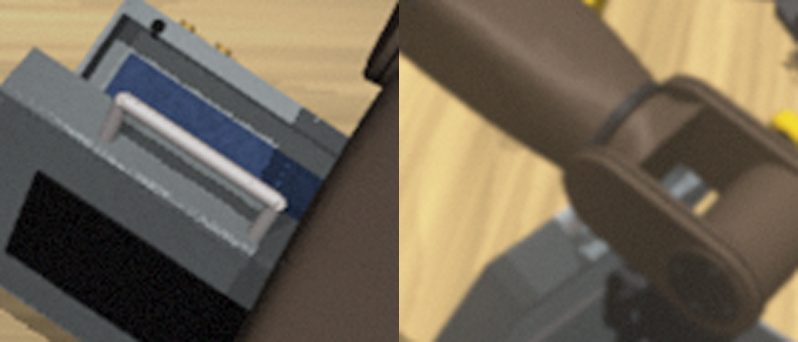

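```bash
python3 - <<'E'
from fit import *
v=np.load("pose.npy"); v[:2]=.589,-.0522; np.save("pose.npy",v)
h=b2w(l2b((-296,0,32),1.075),v);print(h)
s=ctrl.get_state();cur=(s["eef_pos"],R.from_quat(s["tcp_rot"]).as_matrix())
z=Rt(25)[:,2]
goal([.62,-.20,.44],25); goal(h-.10*z,25); goal(h-.063*z,25)
print(s["qpos"].round(2))
E
```

```text
[ 0.57865371 -0.0454928   0.34058212]
rot [ 0.6 -0.1 -0.1] shift [  -1.6  -59.9 -184.7]
rot [ 0.6 -0.1 -0.1] shift [ 105.4 -126.  -144.9]
rot [ 0.6 -0.1 -0.1] shift [ 105.3 -126.4 -107.9]
[-0.48  0.41  1.47  0.04  1.69  0.1 ]
```

Call:
{"method": "send_rows", "body": {"rows": "0 0 0 0 -10 -40 -0.2; 0 0 0 0 -25 -85 -0.2; 0 0 0 0 -40 -130 -0.2; 0 0 0 5 -60 -175 -0.2; 0 0 0 35 -85 -180 -0.2; 0 0 0 70 -105 -165 -0.2; 0 0 0 95 -120 -150 -0.2; 0 0 0 105 -126 -145 -0.2"}}

```text
time: 13.82
eef_pos: [0.6125, -0.0664, 0.4253]
tcp_rot: [0.858, 0.466, -0.104, -0.191]
contact_force: [-0.1, -0.1, 0.4]
opening: 0.398
finger_force: 0.0
```

```bash
python3 st.py; python3 - <<'E'
from fit import *
v=np.load("pose.npy")
p=ctrl.read_camera("wrist");save(p,"w4.png"); print(np.array(ctrl.get_state()["qpos"]).round(2))
for th in(1.05,1.075,1.1): print([proj(p,b2w(l2b((-296,y,32),th),v)).round(0).tolist() for y in(65,0,-65)])
E
```

```text
t 13.825 F tool [-0.1 -0.2 -0.4] F case [0.  0.1 0.4] eef case mm [-27.4  -0.8 425.3] open 0.398 ff 0.0
[-0.31  0.28  1.31  0.12  1.97  0.28]
[[328.0, 358.0], [329.0, 258.0], [330.0, 140.0]]
[[316.0, 358.0], [316.0, 257.0], [316.0, 139.0]]
[[304.0, 357.0], [303.0, 257.0], [302.0, 139.0]]
```

View pics/w4.png

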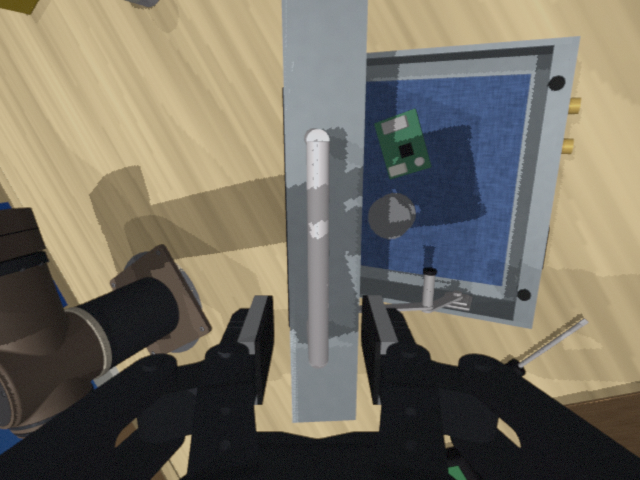

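The bar runs from (317,135) to (318,363). It was predicted at column 316, and the pads are centred on about 317.5, so it's aligned.

```bash
python3 - <<'E'
from fit import *
v=np.load("pose.npy"); h=b2w(l2b((-296,0,32),1.075),v)
goal(h-.003*Rt(25)[:,2],25)
E
```

```text
rot [-0.1 -0.   0.1] shift [-1.4  0.2 90.6]
```

Call:
{"method": "send_rows", "body": {"rows": "0 0 0 0 0.5 25 -0.2; 0 0 0 0 1 50 -0.2; 0 0 0 0 1 70 -0.2; 0 0 0 0 1 82 -0.2; 0 0 0 0 1 88 -0.3; 0 0 0 0 1 88 -0.45; 0 0 0 0 1 88 -0.6; 0 0 0 0 1 88 -0.65", "grip_force": 30}}

```text
time: 14.88
eef_pos: [0.583, -0.0484, 0.347]
tcp_rot: [0.858, 0.466, -0.102, -0.19]
contact_force: [-0.6, -0.3, 0.6]
opening: 0.17
finger_force: 0.1
```

```bash
python3 st.py
```

```text
t 14.875 F tool [-0.5 -0.6 -0.4] F case [0.3 0.5 0.6] eef case mm [7.10e+00 1.00e-01 3.47e+02] open 0.17 ff 0.1
```

Call:
{"method": "send_rows", "body": {"rows": "0 0 0 0 0 0 -0.68; 0 0 0 0 0 0 -0.71; 0 0 0 0 0 0 -0.75; 0 0 0 0 0 0 -0.8; 0 0 0 0 0 0 -0.8", "grip_force": 30}}

```text
time: 15.5
eef_pos: [0.5828, -0.0483, 0.3467]
tcp_rot: [0.858, 0.466, -0.102, -0.19]
contact_force: [-0.1, 0.8, 3.5]
opening: 0.126
finger_force: 29.3
```

```bash
python3 st.py
```

```text
t 15.5 F tool [ 0.7 -2.  -3. ] F case [ 0.5 -0.7  3.5] eef case mm [7.400e+00 1.000e-01 3.467e+02] open 0.126 ff 29.3
```

```bash
cat > arc.py <<'E'
import numpy as np
t=np.radians(25)
P=lambda th:np.array([125-296*np.cos(th)+32*np.sin(th),65+296*np.sin(th)+32*np.cos(th)])
T=lambda d:np.array([d@[-np.cos(t),-np.sin(t)],d@[np.sin(t),-np.cos(t)]])
th=1.069
while th>0.01:
    print(round(th,3),"; ".join("0 0 0 0 %.1f %.1f -0.8"%tuple(T(P(th-.02*i)-P(th))) for i in range(1,9))); th-=.16
E
python3 arc.py
```

```text
1.069 0 0 0 0 6.0 -0.2 -0.8; 0 0 0 0 11.9 -0.3 -0.8; 0 0 0 0 17.9 -0.2 -0.8; 0 0 0 0 23.8 -0.1 -0.8; 0 0 0 0 29.8 0.2 -0.8; 0 0 0 0 35.7 0.6 -0.8; 0 0 0 0 41.6 1.2 -0.8; 0 0 0 0 47.6 1.8 -0.8
0.909 0 0 0 0 5.9 0.8 -0.8; 0 0 0 0 11.8 1.6 -0.8; 0 0 0 0 17.7 2.6 -0.8; 0 0 0 0 23.5 3.7 -0.8; 0 0 0 0 29.3 5.0 -0.8; 0 0 0 0 35.1 6.3 -0.8; 0 0 0 0 40.9 7.8 -0.8; 0 0 0 0 46.7 9.3 -0.8
0.749 0 0 0 0 5.7 1.7 -0.8; 0 0 0 0 11.4 3.5 -0.8; 0 0 0 0 17.0 5.4 -0.8; 0 0 0 0 22.6 7.4 -0.8; 0 0 0 0 28.2 9.6 -0.8; 0 0 0 0 33.7 11.8 -0.8; 0 0 0 0 39.2 14.2 -0.8; 0 0 0 0 44.6 16.7 -0.8
0.589 0 0 0 0 5.4 2.6 -0.8; 0 0 0 0 10.7 5.3 -0.8; 0 0 0 0 15.9 8.1 -0.8; 0 0 0 0 21.1 10.9 -0.8; 0 0 0 0 26.3 13.9 -0.8; 0 0 0 0 31.4 17.0 -0.8; 0 0 0 0 36.4 20.3 -0.8; 0 0 0 0 41.3 23.6 -0.8
0.429 0 0 0 0 4.9 3.4 -0.8; 0 0 0 0 9.7 6.9 -0.8; 0 0 0 0 14.5 10.5 -0.8; 0 0 0 0 19.1 14.2 -0.8; 0 0 0 0 23.7 18.0 -0.8; 0 0 0 0 28.3 21.8 -0.8; 0 0 0 0 32.7 25.8 -0.8; 0 0 0 0 37.1 29.8 -0.8
0.269 0 0 0 0 4.3 4.1 -0.8; 0 0 0 0 8.5 8.4 -0.8; 0 0 0 0 12.6 12.7 -0.8; 0 0 0 0 16.6 17.0 -0.8; 0 0 0 0 20.6 21.5 -0.8; 0 0 0 0 24.4 26.1 -0.8; 0 0 0 0 28.2 30.7 -0.8; 0 0 0 0 31.8 35.4 -0.8
0.109 0 0 0 0 3.6 4.8 -0.8; 0 0 0 0 7.0 9.6 -0.8; 0 0 0 0 10.4 14.5 -0.8; 0 0 0 0 13.7 19.5 -0.8; 0 0 0 0 16.9 24.5 -0.8; 0 0 0 0 20.0 29.6 -0.8; 0 0 0 0 22.9 34.8 -0.8; 0 0 0 0 25.8 40.0 -0.8
```

Call:
{"method": "send_rows", "body": {"rows": "0 0 0 0 2 0 -0.8; 0 0 0 0 6 -0.2 -0.8; 0 0 0 0 12 -0.3 -0.8; 0 0 0 0 18 -0.2 -0.8; 0 0 0 0 24 0 -0.8"}}

```text
time: 16.12
eef_pos: [0.6015, -0.0603, 0.336]
tcp_rot: [0.858, 0.466, -0.102, -0.19]
contact_force: [0.9, 0.3, 4.9]
opening: 0.128
finger_force: 30.6
```

```bash
python3 st.py
```

```text
t 16.125 F tool [ 0.7 -1.5 -4.7] F case [-0.6 -0.7  4.9] eef case mm [-14.9   0.  336. ] open 0.128 ff 30.6
```

Call:
{"method": "send_rows", "body": {"rows": "0 0 0 0 5.8 0.3 -0.8; 0 0 0 0 11.9 0.7 -0.8; 0 0 0 0 17.8 1.3 -0.8; 0 0 0 0 23.8 1.9 -0.8; 0 0 0 0 29.7 2.7 -0.8; 0 0 0 0 35.6 3.5 -0.8; 0 0 0 0 41.5 4.5 -0.8; 0 0 0 0 47.3 5.6 -0.8"}}

```text
time: 17.12
eef_pos: [0.6351, -0.082, 0.3103]
tcp_rot: [0.858, 0.466, -0.103, -0.191]
contact_force: [1.5, 3.7, 1.2]
opening: 0.125
finger_force: 30.8
```

```bash
python3 st.py
```

```text
t 17.125 F tool [ 3.9 -1.2 -0.8] F case [ 0.8 -3.9  1.2] eef case mm [-5.490e+01 -1.000e-01  3.103e+02] open 0.125 ff 30.8
```

Call:
{"method": "send_rows", "body": {"rows": "0 0 0 0 5.8 1.3 -0.8; 0 0 0 0 11.6 2.6 -0.8; 0 0 0 0 17.4 4.1 -0.8; 0 0 0 0 23.2 5.6 -0.8; 0 0 0 0 28.9 7.3 -0.8; 0 0 0 0 34.6 9.1 -0.8; 0 0 0 0 40.2 11 -0.8; 0 0 0 0 45.8 13 -0.8"}}

```text
time: 18.12
eef_pos: [0.6654, -0.1017, 0.2792]
tcp_rot: [0.858, 0.466, -0.103, -0.19]
contact_force: [2.7, 5.0, -1.1]
opening: 0.127
finger_force: 30.5
```

```bash
python3 st.py
```

```text
t 18.125 F tool [5.6 0.1 1.2] F case [ 0.4 -5.6 -1.1] eef case mm [-91.1  -0.  279.2] open 0.127 ff 30.5
```

Call:
{"method": "send_rows", "body": {"rows": "0 0 0 0.5 5.6 2.2 -0.8; 0 0 0 1 11.1 4.4 -0.8; 0 0 0 1 16.6 6.8 -0.8; 0 0 0 1 22 9.3 -0.8; 0 0 0 1 27.4 11.9 -0.8; 0 0 0 1 32.7 14.6 -0.8; 0 0 0 1 37.9 17.4 -0.8; 0 0 0 1 43.1 20.2 -0.8"}}

```text
time: 19.12
eef_pos: [0.6912, -0.1182, 0.2429]
tcp_rot: [0.858, 0.465, -0.103, -0.19]
contact_force: [0.1, -1.1, -1.7]
opening: 0.127
finger_force: 30.3
```

```bash
python3 st.py; python3 -c "
from h import *;print(ctrl.get_state()['qpos'].round(2))"
```

```text
t 19.125 F tool [-0.9  1.3  1.3] F case [-0.7  0.9 -1.7] eef case mm [-121.7   -0.3  242.9] open 0.127 ff 30.3
[-0.35  0.56  1.27  0.1   1.74  0.23]
```

Call:
{"method": "send_rows", "body": {"rows": "0 0 0 0 5.2 3 -0.8; 0 0 0 0 10.3 6.1 -0.8; 0 0 0 0 15.3 9.4 -0.8; 0 0 0 0 20.2 12.7 -0.8; 0 0 0 0 25.1 16.1 -0.8; 0 0 0 0 29.9 19.6 -0.8; 0 0 0 0 34.7 23.2 -0.8; 0 0 0 0 39.3 26.9 -0.8"}}

```text
time: 20.12
eef_pos: [0.7117, -0.1311, 0.202]
tcp_rot: [0.858, 0.466, -0.103, -0.19]
contact_force: [-0.5, -3.1, -1.5]
opening: 0.126
finger_force: 30.3
```

```bash
python3 st.py
```

```text
t 20.125 F tool [-2.9  1.8  0.8] F case [-1.3  2.9 -1.5] eef case mm [-145.9   -0.5  202. ] open 0.126 ff 30.3
```

Call:
{"method": "send_rows", "body": {"rows": "0 0 0 0 4.6 3.8 -0.8; 0 0 0 0 9.2 7.6 -0.8; 0 0 0 0 13.6 11.6 -0.8; 0 0 0 0 18 15.6 -0.8; 0 0 0 0 22.3 19.7 -0.8; 0 0 0 0 26.5 24 -0.8; 0 0 0 0 30.6 28.3 -0.8; 0 0 0 0 34.6 32.6 -0.8"}}

```text
time: 21.12
eef_pos: [0.7266, -0.1405, 0.1579]
tcp_rot: [0.858, 0.466, -0.103, -0.19]
contact_force: [-0.7, -3.9, -2.2]
opening: 0.125
finger_force: 30.0
```

```bash
python3 st.py
```

```text
t 21.125 F tool [-3.7  2.4  1.3] F case [-1.6  3.7 -2.2] eef case mm [-163.5   -0.8  157.9] open 0.125 ff 30.0
```

Call:
{"method": "send_rows", "body": {"rows": "0 0 0 0 2 2.2 -0.8; 0 0 0 0 4 4.5 -0.8; 0 0 0 0 5.9 6.8 -0.8; 0 0 0 0 7.8 9.1 -0.8; 0 0 0 0 9.7 11.4 -0.8; 0 0 0 0 11.6 13.7 -0.8; 0 0 0 0 13.4 16 -0.8; 0 0 0 0 15.2 18.4 -0.8"}}

```text
time: 22.12
eef_pos: [0.7316, -0.1436, 0.135]
tcp_rot: [0.858, 0.466, -0.102, -0.19]
contact_force: [-0.5, -3.3, -2.9]
opening: 0.128
finger_force: 30.1
```

```bash
python3 st.py
```

```text
t 22.125 F tool [-3.1  2.4  2.1] F case [-1.3  3.1 -2.9] eef case mm [-169.4   -0.9  135. ] open 0.128 ff 30.1
```

Call:
{"method": "send_rows", "body": {"rows": "0 0 0 0 0.9 1.2 -0.8; 0 0 0 0 1.8 2.4 -0.8; 0 0 0 0 2.7 3.6 -0.8; 0 0 0 0 3.6 4.8 -0.8; 0 0 0 0 4.4 6 -0.8; 0 0 0 0 5.3 7.2 -0.8"}}

```text
time: 22.88
eef_pos: [0.7332, -0.1446, 0.1264]
tcp_rot: [0.858, 0.466, -0.102, -0.19]
contact_force: [1.2, -2.5, -2.1]
opening: 0.122
finger_force: 30.0
```

```bash
python3 st.py
```

```text
t 22.875 F tool [-1.4  3.   0.9] F case [-2.3  1.4 -2.1] eef case mm [-171.2   -0.9  126.4] open 0.122 ff 30.0
```

Call:
{"method": "send_rows", "body": {"rows": "0 0 0 0 0.8 1.2 -0.8; 0 0 0 0 1.7 2.4 -0.8; 0 0 0 0 2.5 3.7 -0.8; 0 0 0 0 2.5 3.7 -0.8"}}

```text
time: 23.38
eef_pos: [0.7338, -0.1449, 0.1219]
tcp_rot: [0.858, 0.466, -0.102, -0.19]
contact_force: [1.7, -1.4, -2.8]
opening: 0.125
finger_force: 30.1
```

```bash
python3 st.py
```

```text
t 23.375 F tool [-0.2  3.2  1.6] F case [-2.2  0.2 -2.8] eef case mm [-171.9   -1.   121.9] open 0.125 ff 30.1
```

Call:
{"method": "send_rows", "body": {"rows": "0 0 0 0 0.8 1.2 -0.8; 0 0 0 0 1.6 2.5 -0.8; 0 0 0 0 2.4 3.7 -0.8; 0 0 0 0 2.4 3.7 -0.8"}}

```text
time: 23.88
eef_pos: [0.7344, -0.1453, 0.1176]
tcp_rot: [0.858, 0.466, -0.102, -0.19]
contact_force: [2.6, -1.4, -1.6]
opening: 0.128
finger_force: 30.1
```

```bash
python3 st.py
```

```text
t 23.875 F tool [0.3 3.3 0.2] F case [-2.9 -0.2 -1.6] eef case mm [-172.6   -0.9  117.6] open 0.128 ff 30.1
```

Call:
{"method": "send_rows", "body": {"rows": "0 0 0 0 0.8 1.2 -0.8; 0 0 0 0 1.6 2.5 -0.8; 0 0 0 0 2.4 3.7 -0.8; 0 0 0 0 2.4 3.7 -0.8"}}

```text
time: 24.38
eef_pos: [0.7349, -0.1457, 0.1131]
tcp_rot: [0.858, 0.466, -0.102, -0.19]
contact_force: [3.3, -1.3, -2.3]
opening: 0.131
finger_force: 30.2
```

```bash
python3 st.py
```

```text
t 24.375 F tool [0.7 4.2 0.6] F case [-3.5 -0.7 -2.3] eef case mm [-173.2   -0.9  113.1] open 0.131 ff 30.2
```

Call:
{"method": "send_rows", "body": {"rows": "0 0 0 0 0.8 1.2 -0.8; 0 0 0 0 1.6 2.5 -0.8; 0 0 0 0 1.6 2.5 -0.8"}}

```text
time: 24.75
eef_pos: [0.7352, -0.1458, 0.1103]
tcp_rot: [0.858, 0.466, -0.102, -0.19]
contact_force: [3.5, -1.1, -1.5]
opening: 0.124
finger_force: 30.3
```

```bash
python3 st.py
```

```text
t 24.75 F tool [ 1.   3.8 -0.1] F case [-3.5 -1.  -1.5] eef case mm [-173.6   -0.9  110.3] open 0.124 ff 30.3
```

Call:
{"method": "send_rows", "body": {"rows": "0 0 0 0 0.8 1.2 -0.8; 0 0 0 0 1.6 2.5 -0.8; 0 0 0 0 1.6 2.5 -0.8"}}

```text
time: 25.12
eef_pos: [0.7354, -0.146, 0.1072]
tcp_rot: [0.858, 0.466, -0.102, -0.19]
contact_force: [3.9, -0.4, -2.2]
opening: 0.13
finger_force: 30.3
```

```bash
python3 st.py
```

```text
t 25.125 F tool [1.8 4.1 0.6] F case [-3.5 -1.7 -2.2] eef case mm [-173.9   -0.9  107.2] open 0.13 ff 30.3
```

Call:
{"method": "send_rows", "body": {"rows": "0 0 0 0 0.8 1.2 -0.8; 0 0 0 0 0.8 1.2 -0.8"}}

```text
time: 25.38
eef_pos: [0.7355, -0.1461, 0.1069]
tcp_rot: [0.858, 0.466, -0.103, -0.19]
contact_force: [2.1, -0.4, 1.7]
opening: 0.125
finger_force: 30.6
```

```bash
python3 st.py
```

```text
t 25.375 F tool [ 0.9  1.1 -2.4] F case [-2.  -0.8  1.7] eef case mm [-174.    -0.9  106.9] open 0.125 ff 30.6
```

The vertical force changed sign and motion stopped, so the lid is resting on its buffers. I'll open the gripper and retreat.

Call:
{"method": "send_rows", "body": {"rows": "0 0 0 0 0 0 -0.8; 0 0 0 0 0 0 -0.7; 0 0 0 0 0 0 -0.6; 0 0 0 0 0 0 -0.45; 0 0 0 0 0 0 -0.45; 0 0 0 0 0 0 -0.45"}}

```text
time: 26.12
eef_pos: [0.7354, -0.1462, 0.106]
tcp_rot: [0.858, 0.466, -0.103, -0.19]
contact_force: [-0.1, -0.4, 0.2]
opening: 0.278
finger_force: 0.0
```

```bash
python3 st.py
```

```text
t 26.125 F tool [-0.4 -0.  -0.2] F case [-0.1  0.4  0.2] eef case mm [-174.    -0.8  106. ] open 0.278 ff 0.0
```

Call:
{"method": "send_rows", "body": {"rows": "0 0 0 0 0 -10 -0.45; 0 0 0 0 0 -30 -0.45; 0 0 0 0 0 -60 -0.45; 0 0 0 0 0 -100 -0.45; 0 0 0 0 0 -140 -0.45; 0 0 0 0 0 -170 -0.45; 0 0 0 0 0 -180 -0.45; 0 0 0 0 0 -180 -0.45"}}

```text
time: 27.12
eef_pos: [0.7994, -0.188, 0.2702]
tcp_rot: [0.858, 0.466, -0.102, -0.189]
contact_force: [-1.0, 0.5, 0.1]
opening: 0.279
finger_force: 0.0
```

```bash
python3 st.py; python3 - <<'E'
from fit import *
p=ctrl.read_camera("top"); look(p,["lid","screwdriver"])
v=np.load("pose.npy")
w4=ctrl.read_camera("wrist")
for th in(0.01,0.06,.15): print([proj(w4,b2w(l2b((-296,y,32),th),v)).round(0).tolist() for y in(65,-65)])
g=cv2.cvtColor(w4["color"],cv2.COLOR_RGB2GRAY)
for r in(200,260,300): print(r,[(i,int(x)) for i,x in enumerate(g[r,280:360:4].astype(int))])
E
```

```text
t 27.125 F tool [-0.1 -1.   0.4] F case [1.1 0.1 0.1] eef case mm [-250.4   -0.5  270.2] open 0.279 ff 0.0
lid 0.88 [ 0.612 -0.003  0.114] [307. 204.]
screwdriver 0.94 [ 0.523 -0.325  0.027] [425. 244.]
[[316.0, 296.0], [316.0, 134.0]]
[[306.0, 302.0], [304.0, 135.0]]
[[284.0, 314.0], [279.0, 136.0]]
200 [(0, 70), (1, 67), (2, 75), (3, 70), (4, 67), (5, 69), (6, 69), (7, 69), (8, 141), (9, 148), (10, 138), (11, 109), (12, 106), (13, 106), (14, 108), (15, 126), (16, 128), (17, 131), (18, 133), (19, 131)]
260 [(0, 71), (1, 67), (2, 76), (3, 69), (4, 68), (5, 22), (6, 17), (7, 20), (8, 138), (9, 147), (10, 138), (11, 112), (12, 152), (13, 105), (14, 105), (15, 120), (16, 124), (17, 123), (18, 125), (19, 127)]
300 [(0, 76), (1, 15), (2, 76), (3, 85), (4, 112), (5, 157), (6, 186), (7, 139), (8, 144), (9, 117), (10, 151), (11, 164), (12, 154), (13, 147), (14, 163), (15, 176), (16, 175), (17, 82), (18, 21), (19, 86)]
```

```bash
python3 -c "
from plant import ctrl; print(ctrl.sign_off())"
```

```text
the job is handed in; nothing more can be done
None
```

I unlocked the stay (lifted to about 0.62 rad, lid still at about 1.07), lowered the lid until I felt it resting on its buffers (about 0.01 rad), then backed off clear and handed the job in; the sign-off returned no verdict.

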